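Spread the soaps out to dry

TASK

The six round soaps are heaped on the wooden tray: spread them into one even layer so that they can dry, all lying flat on the tray's floor, two in each third of the tray's length and at least 20 mm of bare wood between any two. Leave the tray where it stands, and leave the kettle, the dispenser and the pot alone.

Things in the scene. Friction and masses are not known exactly. Their poses are not given: they have to be found in the camera images.
- tray: dark wooden tray, 240 (x) by 320 (y, its length) mm; inside 220 x 300; floor 8 thick, rim 26 high, 10 thick; at each short end a low brass handle reaching 187 mm from the centre. Origin: centre of its underside, z up. Thirds of its length: y below -50 mm, -50 to 50, above 50 in its frame; a soap belongs to the third in which its centre lies
- soap_1: cream round soap, a puck 38 mm across and 24 mm high with slightly rounded edges, about 30 g. Origin: its centre; z is the puck's axis. Lying flat on the tray its centre is 20 mm above the shelf, on top of other soaps 44 mm
- soap_2: lavender round soap, a puck 38 mm across and 24 mm high with slightly rounded edges, about 30 g. Origin: its centre; z is the puck's axis. Lying flat on the tray its centre is 20 mm above the shelf, on top of other soaps 44 mm
- soap_3: rose pink round soap, a puck 38 mm across and 24 mm high with slightly rounded edges, about 30 g. Origin: its centre; z is the puck's axis. Lying flat on the tray its centre is 20 mm above the shelf, on top of other soaps 44 mm
- soap_4: honey yellow round soap, a puck 38 mm across and 24 mm high with slightly rounded edges, about 30 g. Origin: its centre; z is the puck's axis. Lying flat on the tray its centre is 20 mm above the shelf, on top of other soaps 44 mm
- soap_5: pale blue round soap, a puck 38 mm across and 24 mm high with slightly rounded edges, about 30 g. Origin: its centre; z is the puck's axis. Lying flat on the tray its centre is 20 mm above the shelf, on top of other soaps 44 mm
- soap_6: leaf green round soap, a puck 38 mm across and 24 mm high with slightly rounded edges, about 30 g. Origin: its centre; z is the puck's axis. Lying flat on the tray its centre is 20 mm above the shelf, on top of other soaps 44 mm
- kettle: aluminium kettle, lid shut, 164 mm across, 180 mm high with its handle, spout reaching 127 mm from the centre along its +x. Origin: centre of its underside. To be left alone
- dispenser: white plastic push dispenser, 68 mm across, 169 mm high, nozzle reaching 46 mm along its -x. Origin: centre of its underside. To be left alone
- pot: small white ceramic pot with a blue clip-on lid, 100 mm across, 95 mm high. Origin: centre of its underside. To be left alone
Not all that is in view belongs to the job. There is more than one size of the soap_3; the job needs the smallest.

How it is judged:
At the end, for the whole second after the job is handed in: All six soaps rest flat (within 0.2 rad) on the floor of the tray, none on another, two centres in each third of its length (divided at y = -50 and +50 mm in its frame), every two centres over 58 mm apart (20 mm between edges); the tray within 40 mm of its start (angle between the z axis of each of soap_1, soap_2, soap_3, soap_4, soap_5, soap_6 and the z axis of tray, either way round below 0.2 rad and z of soap_1 in the frame of tray between 0.012 and 0.028 m and x of soap_1 in the frame of tray between -0.11 and 0.11 m and y of soap_1 in the frame of tray between -0.15 and 0.15 m and linear speed of each of soap_1, soap_2, soap_3, soap_4, soap_5, soap_6 below 0.02 m/s and horizontal distance between soap_1 and soap_2 above 0.058 m and horizontal distance between each of soap_1, soap_2 and soap_3 above 0.058 m and horizontal distance between each of soap_1, soap_2, soap_3 and soap_4 above 0.058 m and horizontal distance between each of soap_1, soap_2, soap_3, soap_4 and soap_5 above 0.058 m and horizontal distance between each of soap_1, soap_2, soap_3, soap_4, soap_5 and soap_6 above 0.058 m and z of soap_2 in the frame of tray between 0.012 and 0.028 m and x of soap_2 in the frame of tray between -0.11 and 0.11 m and y of soap_2 in the frame of tray between -0.15 and 0.15 m and z of soap_3 in the frame of tray between 0.012 and 0.028 m and x of soap_3 in the frame of tray between -0.11 and 0.11 m and y of soap_3 in the frame of tray between -0.15 and 0.15 m and z of soap_4 in the frame of tray between 0.012 and 0.028 m and x of soap_4 in the frame of tray between -0.11 and 0.11 m and y of soap_4 in the frame of tray between -0.15 and 0.15 m and z of soap_5 in the frame of tray between 0.012 and 0.028 m and x of soap_5 in the frame of tray between -0.11 and 0.11 m and y of soap_5 in the frame of tray between -0.15 and 0.15 m and z of soap_6 in the frame of tray between 0.012 and 0.028 m and x of soap_6 in the frame of tray between -0.11 and 0.11 m and y of soap_6 in the frame of tray between -0.15 and 0.15 m and y of any of soap_2, soap_3, soap_4, soap_5, soap_6 in the frame of tray below -0.05 m and y of any of soap_1, soap_3, soap_4, soap_5, soap_6 in the frame of tray below -0.05 m and y of any of soap_1, soap_2, soap_4, soap_5, soap_6 in the frame of tray below -0.05 m and y of any of soap_1, soap_2, soap_3, soap_5, soap_6 in the frame of tray below -0.05 m and y of any of soap_1, soap_2, soap_3, soap_4, soap_6 in the frame of tray below -0.05 m and y of any of soap_1, soap_2, soap_3, soap_4, soap_5 in the frame of tray below -0.05 m and (y of soap_2 in the frame of tray between -0.05 and 0.05 m or y of soap_3 in the frame of tray between -0.05 and 0.05 m or y of soap_4 in the frame of tray between -0.05 and 0.05 m or y of soap_5 in the frame of tray between -0.05 and 0.05 m or y of soap_6 in the frame of tray between -0.05 and 0.05 m) and (y of soap_1 in the frame of tray between -0.05 and 0.05 m or y of soap_3 in the frame of tray between -0.05 and 0.05 m or y of soap_4 in the frame of tray between -0.05 and 0.05 m or y of soap_5 in the frame of tray between -0.05 and 0.05 m or y of soap_6 in the frame of tray between -0.05 and 0.05 m) and (y of soap_1 in the frame of tray between -0.05 and 0.05 m or y of soap_2 in the frame of tray between -0.05 and 0.05 m or y of soap_4 in the frame of tray between -0.05 and 0.05 m or y of soap_5 in the frame of tray between -0.05 and 0.05 m or y of soap_6 in the frame of tray between -0.05 and 0.05 m) and (y of soap_1 in the frame of tray between -0.05 and 0.05 m or y of soap_2 in the frame of tray between -0.05 and 0.05 m or y of soap_3 in the frame of tray between -0.05 and 0.05 m or y of soap_5 in the frame of tray between -0.05 and 0.05 m or y of soap_6 in the frame of tray between -0.05 and 0.05 m) and (y of soap_1 in the frame of tray between -0.05 and 0.05 m or y of soap_2 in the frame of tray between -0.05 and 0.05 m or y of soap_3 in the frame of tray between -0.05 and 0.05 m or y of soap_4 in the frame of tray between -0.05 and 0.05 m or y of soap_6 in the frame of tray between -0.05 and 0.05 m) and (y of soap_1 in the frame of tray between -0.05 and 0.05 m or y of soap_2 in the frame of tray between -0.05 and 0.05 m or y of soap_3 in the frame of tray between -0.05 and 0.05 m or y of soap_4 in the frame of tray between -0.05 and 0.05 m or y of soap_5 in the frame of tray between -0.05 and 0.05 m) and y of any of soap_2, soap_3, soap_4, soap_5, soap_6 in the frame of tray above 0.05 m and y of any of soap_1, soap_3, soap_4, soap_5, soap_6 in the frame of tray above 0.05 m and y of any of soap_1, soap_2, soap_4, soap_5, soap_6 in the frame of tray above 0.05 m and y of any of soap_1, soap_2, soap_3, soap_5, soap_6 in the frame of tray above 0.05 m and y of any of soap_1, soap_2, soap_3, soap_4, soap_6 in the frame of tray above 0.05 m and y of any of soap_1, soap_2, soap_3, soap_4, soap_5 in the frame of tray above 0.05 m); the robot touches nothing.
It fails at once if the tray is shifted by more than 40 mm (distance of tray from where it was at the start of the episode above 0.04 m).
It fails at once if the kettle is knocked over or shifted by more than 30 mm (distance of kettle from where it was at the start of the episode above 0.03 m or angle between kettle's own z axis and vertical above 0.35 rad).
It fails at once if the dispenser is knocked over or shifted by more than 30 mm (distance of dispenser from where it was at the start of the episode above 0.03 m or angle between dispenser's own z axis and vertical above 0.35 rad).
It fails at once if the pot is knocked over or shifted by more than 30 mm (distance of pot from where it was at the start of the episode above 0.03 m or angle between pot's own z axis and vertical above 0.35 rad).
It also fails if it takes over 72 s, if anything falls off the work surface, if the arm or the gripper's body presses on something with over 40 N, if the wrist force passes 120 N, or if a joint passes its speed limit or range.

ROBOT

A 6-joint arm with a two-finger parallel gripper is mounted at the origin on the work surface. World frame = base frame: x ahead of the robot, y to its left, z up, the work surface at z = 0. Lengths are in m, angles in rad, forces in N, time in s.
With the tool pointing down it reaches from about 0.35 to 0.85 m from the base axis. Payload 8.1 kg.
Tool frame: the origin (TCP) lies on the centre line of the jaws, within the pads' length; the fingertips stand robot.tips_ahead ahead of it and the grasp point (between the pads) lies 6 mm ahead of it (robot.tips_ahead is the distance from the TCP to the fingertips, in m); z points along the fingers, y is the line along which they close (so a half turn about z gives the same grasp; the last joint's range is limited). The gripper opens to 93 mm and grips with 3 to 60 N. Pads are 15 mm wide; open, the fingers measure 128 mm over their backs; the gripper's body (75 mm by 188 mm) begins 65 mm behind the grasp point.
Start: joints at [-1.235, 0.13, 1.488, -0, 1.523, -0.085], TCP at [0.245, -0.548, 0.244] pointing down, gripper open.
Joint ranges: [-2.96, 2.96], [-0.89, 2.26], [0.02, 2.5], [-1.34, 4.48], [0, 2.73], [-2.66, 2.66]. Speed limits (rad/s): [2.39, 2.39, 2.79, 3.14, 3.14, 3.14].

INTERFACE

Orientations are given as a rotation vector (axis times angle).
In Python, from plant import robot gives the robot as it stands.
- The arm moves only by the tool apply_moves, never from a script. Its arguments are lists of equal length, an entry for each row: "delta_pos": the shift along the tool's x, y, z in cm, a list of three; "twist": the turn about the tool's z in rad. A call has 1 to 8 rows; each row shifts and turns the commanded pose from where the row before left it, along the tool's axes as they then stand; what a row does not reach is not made up. A row lasts 1/8 s, in which the tool goes at most 62.5 mm and 10.7 degrees, less where a joint would pass 70% of its speed; a pose out of reach is approached as far as the arm can. A call with a gripper value outside its range is refused whole. "gripper" is the finger opening in cm, from 0 to 9.3, set as the call begins (left out, the last holds). The fingers move at their own pace and stop on an object; "squeeze" is the grip in N (left out, the last holds). Time passes only in rows, so rows that do not move let the fingers close. It gives the time, the measured TCP pose, the force, the opening and the grip force at its end, in the units of the state.
- robot.read_state(): the state, without advancing time (a new reading comes with each control period).
- robot.read_camera(name): name is "scene" or "top" or "wrist"; returns a dict with "frame" (400x640x3 uint8, red, green, blue), "vertical_fov" (degrees; the focal length in pixels is half the picture's height over the tangent of half this angle, whatever the lens; pixels are square), "cx", "cy" (the principal point, pixels), "k1" (the pictures are not rectified: a ray, as slopes to the right and down, at radius r is drawn at 1 + k1 r^2 times it, then the intrinsics apply), "R" (3x3) and "t" (3): a world point X has camera coordinates R X + t. Camera axes: x right, y down, z forward; pixel columns grow to the right and rows downward; lengths in m; the calibration is good to about 2 mm. A picture is of the moment at which its call begins. There is no depth.
- robot.close_job(): hands the job in; it is judged then, once.
The state is a dict: "t": time; "q": joint angles; "dq": joint speeds; "joint_torque": joint torques, N m; "tool_pos": TCP position; "orientation": TCP orientation; "force": force on the tool from outside, world axes, zero at the start; "wrist_torque": the same for the moment, N m; "opening": finger opening in m; "gripper_force": force on a finger pad.
Only numpy, scipy, OpenCV 4.12 (cv2) and the standard library are available. Lean on these libraries where they do the work, as an engineer would, in place of code of your own. Each camera call takes 0.05 s, during which the arm holds its last target. There are 200 camera calls.

## Working session

There is one attempt and no reset: what is moved stays moved. The work goes in short steps, Python scripts to look and compute and a tool call to move; the robot and the scene stay as the last step left them, time stands still between calls to the robot, and variables do not carry over. Pictures are saved under pics/ and viewed, at most 10 in all, crops included, and the job is handed in when it is done.

Besides the shell and the picture viewer there is one more tool, called after ">>>" in YAML: its name, and indented under it one key for each argument. apply_moves: Moves the arm, as the interface text tells. Its arguments: {"type":"object","properties":{"delta_pos":{"type":"array"},"twist":{"type":"array"},"gripper":{"type":"number"},"squeeze":{"type":"number"}},"required":["delta_pos","twist"]}

```bash
mkdir -p pics
cat > h.py <<'E'
import numpy as np,cv2
from plant import robot
def cam(n):
    c=robot.read_camera(n); return c
def K(c):
    f=200/np.tan(np.radians(c["vertical_fov"])/2)
    return f
def px2w(c,u,v,z):
    f=K(c); d=np.array([(u-c["cx"])/f,(v-c["cy"])/f]); s=d.copy()
    for _ in range(20): s=d/(1+c["k1"]*(s@s))
    R=np.array(c["R"]);t=np.array(c["t"]); C=-R.T@t; r=R.T@np.array([s[0],s[1],1])
    return C+r*(z-C[2])/r[2]
def w2px(c,X):
    f=K(c); p=np.array(c["R"])@np.array(X)+np.array(c["t"]); s=p[:2]/p[2]; s=s*(1+c["k1"]*(s@s))
    return s*f+[c["cx"],c["cy"]]
E
python3 - <<'E'
from h import *
import pickle
s=robot.read_state(); print(s, robot.tips_ahead)
for n in("top","scene"):
    c=cam(n); cv2.imwrite(f"pics/{n}0.png",c["frame"][...,::-1]); pickle.dump(c,open(f"{n}0.pkl","wb")); print(n,c["vertical_fov"],c["k1"],-np.array(c["R"]).T@c["t"])
E
```

```text
{'t': 0.0, 'q': array([-1.23541727e+00,  1.31167653e-01,  1.48929451e+00,  8.56504640e-06,
        1.52297150e+00, -8.54141222e-02]), 'dq': array([ 4.75596025e-05,  6.06380906e-04,  3.14554265e-04, -5.21076297e-04,
        5.69419567e-05, -2.34903031e-04]), 'joint_torque': array([ 5.23062988e-05, -5.59837067e+01, -4.91763926e+01,  7.67787010e-02,
        3.56096460e-02, -1.78631944e-04]), 'tool_pos': array([ 0.24493325, -0.54715614,  0.24257516]), 'orientation': array([-3.07052748e+00, -6.55732233e-01,  3.46954091e-04]), 'force': array([0.17754388, 0.18252495, 0.07400223]), 'wrist_torque': array([-0.02718274,  0.05653762, -0.0119563 ]), 'gripper_force': 0.0, 'opening': 0.09269745276009857} 0.025
top 53.49576430238025 -0.10255089884943415 [0.49962842 0.03070721 1.12357224]
scene 57.70670298468176 0.016717277373719062 [1.23507762 0.32081782 0.68420187]
```

View pics/top0.png

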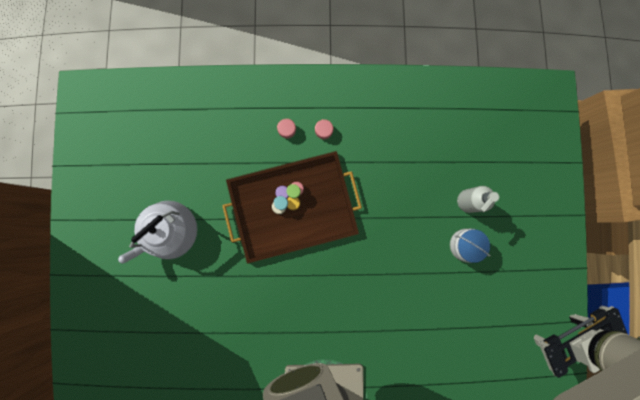

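View pics/scene0.png

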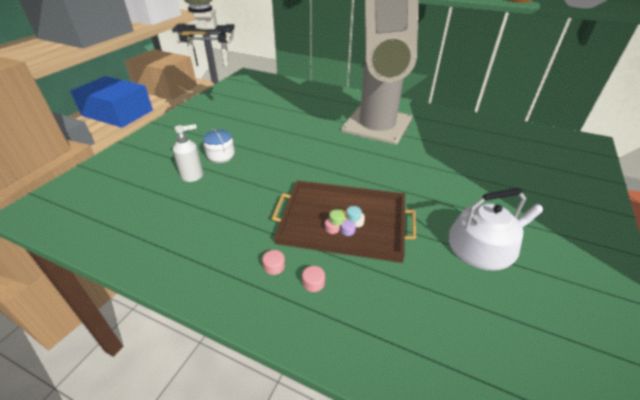

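The top view shows the tray centred near (293,207) with the heap near (288,197). Two larger pink pucks sit off the tray at (286,128) and (324,129), the kettle is at (165,230), the dispenser at (477,200) and the pot at (470,246). Pink candidates for soap_3 are those two pucks and the one in the heap at (297,188). The heap one is the smallest. I'll check this in a close crop.

Run:
```python
from h import *
import pickle
c=pickle.load(open("top0.pkl","rb")); s=pickle.load(open("scene0.pkl","rb"))
a=cv2.resize(c["frame"][172:222,260:320],None,fx=8,fy=8,interpolation=cv2.INTER_CUBIC)
b=cv2.resize(s["frame"][198:243,315:375],None,fx=6.6,fy=6.6,interpolation=cv2.INTER_CUBIC)
h=max(a.shape[0],b.shape[0]); 
im=np.zeros((h,a.shape[1]+b.shape[1],3),np.uint8); im[:a.shape[0],:a.shape[1]]=a; im[:b.shape[0],a.shape[1]:]=b
im=cv2.resize(im,None,fx=790/im.shape[1],fy=790/im.shape[1]); print(790/(a.shape[1]+b.shape[1]))
cv2.imwrite("pics/crop0.png",im[...,::-1])
# tray rim corners (outer top z=.026?) 
for z in(.026,.034):
  P=[px2w(c,u,v,z) for u,v in((228,181),(335,153),(358,233),(249,262))]; print(np.round(P,3).tolist(), np.round(np.mean(P,0),3))
for u,v in((283,192),(297,188),(294,190),(293,203),(280,203),(278,209)): print(u,v,[np.round(px2w(c,u,v,z)[:2],3).tolist() for z in(.032,.056)])
```

```text
0.9018264840182648
[[0.625, 0.261, 0.026], [0.702, -0.037, 0.026], [0.478, -0.098, 0.026], [0.401, 0.203, 0.026]] [0.551 0.082 0.026]
[[0.624, 0.26, 0.034], [0.7, -0.037, 0.034], [0.478, -0.097, 0.034], [0.402, 0.202, 0.034]] [0.551 0.082 0.034]
283 192 [[0.593, 0.108], [0.591, 0.106]]
297 188 [[0.603, 0.069], [0.601, 0.068]]
294 190 [[0.598, 0.078], [0.596, 0.076]]
293 203 [[0.562, 0.08], [0.561, 0.079]]
280 203 [[0.562, 0.116], [0.561, 0.114]]
278 209 [[0.546, 0.122], [0.545, 0.12]]
```

View pics/crop0.png

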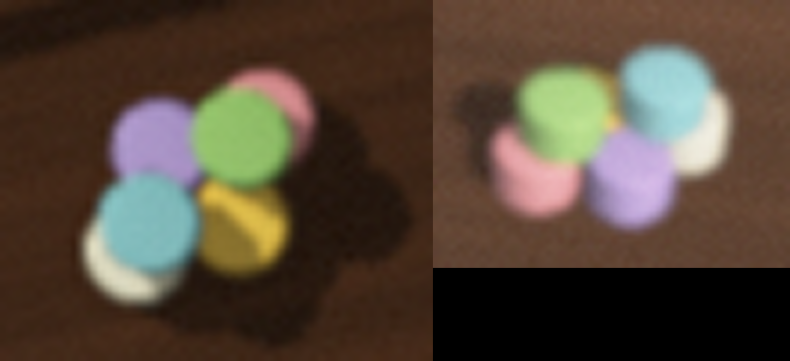

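The heap has green and blue on top. Lavender, pink, yellow and cream lie on the floor in a rhombus. The heap pink puck is clearly the small one (about 38 mm), so it is soap_3.

```bash
cat >> h.py <<'E'
from scipy.spatial.transform import Rotation as Ro
TC=np.array([.551,.082]); TY=np.radians(14.8)
ex=np.array([np.cos(TY),np.sin(TY)]); ey=np.array([-np.sin(TY),np.cos(TY)])
def w2t(p): d=np.asarray(p)[:2]-TC; return np.array([d@ex,d@ey])
def t2w(x,y): return TC+x*ex+y*ey
def plan(xy,z,a=None,st=None):
    """shift in tool axes (cm) and twist to bring TCP to xy,z with closing axis along world angle a"""
    s=st or robot.read_state(); R=Ro.from_rotvec(s["orientation"]).as_matrix(); tw=0
    if a is not None:
        ya=np.arctan2(R[1,1],R[0,1]); d=a-ya; d=(d+np.pi/2)%np.pi-np.pi/2; tw=-d
    R2=R@Ro.from_rotvec([0,0,tw]).as_matrix()
    d=np.r_[xy,z]-s["tool_pos"]
    print("t",round(s["t"],2),"pos",s["tool_pos"].round(4),"q6",round(s["q"][5],2),"tilt",R[:,2].round(3),"twist",round(tw,3),"shift cm (after twist)",(R2.T@d*100).round(2),"before",(R.T@d*100).round(2))
E
python3 - <<'E'
from h import *
import pickle
c=pickle.load(open("top0.pkl","rb"))
D=dict(lav=(160,148,.032),pink=(266,117,.032),yel=(241,228,.032),cream=(133,255,.032),green=(242,136,.056),blue=(150,222,.056))
W={}
for k,(x,y,z) in D.items():
    W[k]=px2w(c,x/7.215-.5+260,y/7.215-.5+172,z); print(k,W[k].round(4),w2t(W[k]).round(4))
d=(W["blue"]-W["green"])[:2]; a=np.arctan2(d[1],d[0])+np.pi/2; print("angle perp",a)
plan(W["green"][:2],.25,a)
E
```

```text
lav [0.5927 0.1115 0.032 ] [0.0479 0.0179]
pink [0.6043 0.0709 0.032 ] [ 0.0487 -0.0243]
yel [0.5618 0.0808 0.032 ] [ 0.0102 -0.004 ]
cream [0.5519 0.122  0.032 ] [0.0111 0.0384]
green [0.5949 0.0791 0.056 ] [ 0.0417 -0.014 ]
blue [0.563  0.1136 0.056 ] [0.0197 0.0275]
angle perp 3.887676359772301
t 0.1 pos [ 0.2449 -0.5472  0.2427] q6 -0.09 tilt [-0.001  0.002 -1.   ] twist 1.245 shift cm (after twist) [-22.24 -68.21  -0.65] before [ 57.53 -42.87  -0.65]
```

>>> apply_moves:
  delta_pos:
    - [3.84, -2.86, 0]
    - [3.84, -2.86, 0]
    - [3.84, -2.86, 0]
    - [3.84, -2.86, 0]
    - [3.84, -2.86, 0]
    - [3.84, -2.86, 0]
    - [3.84, -2.86, 0]
    - [3.84, -2.86, 0]
  twist: [0, 0, 0, 0, 0, 0, 0, 0]

```text
t: 1.1
tool_pos: [0.4324, -0.2118, 0.2433]
orientation: [-3.072, -0.656, 0.0]
force: [0.4, -0.4, 0.5]
opening: 0.0927
gripper_force: 0.0
```

>>> apply_moves:
  delta_pos:
    - [3.84, -2.86, 0]
    - [3.84, -2.86, 0]
    - [3.84, -2.86, 0]
    - [3.84, -2.86, 0]
    - [3.84, -2.86, 0]
    - [3.84, -2.86, 0]
    - [3.84, -2.86, 0]
    - [0, 0, 0]
  twist: [0, 0, 0, 0, 0, 0, 0, -0.17]

```text
t: 2.1
tool_pos: [0.596, 0.0823, 0.2425]
orientation: [-3.002, -0.923, 0.002]
force: [0.1, 0.4, 0.6]
opening: 0.0931
gripper_force: 0.0
```

>>> apply_moves:
  delta_pos:
    - [0, 0, 0]
    - [0, 0, 0]
    - [0, 0, 0]
    - [0, 0, 0]
    - [0, 0, 0]
    - [0, 0, 0]
    - [0, 0, 0]
    - [0, 0, 0]
  twist: [-0.17, -0.17, -0.17, -0.17, -0.17, -0.17, -0.17, -0.17]
  gripper: 6

```text
t: 3.1
tool_pos: [0.5953, 0.0792, 0.243]
orientation: [-1.754, -2.605, 0.001]
force: [0.4, -0.2, 0.3]
opening: 0.06
gripper_force: 0.0
```

>>> apply_moves:
  delta_pos:
    - [0, 0, 0]
    - [0, 0, 0]
    - [0, 0, 0]
  twist: [-0.17, -0.17, -0.03]

```text
t: 3.48
tool_pos: [0.5953, 0.0792, 0.2431]
orientation: [-1.252, -2.88, 0.001]
force: [-0.5, 0.2, 0.1]
opening: 0.0602
gripper_force: 0.0
```

Run:
```python
from h import *
import pickle
c=cam("wrist"); pickle.dump(c,open("wrist1.pkl","wb")); cv2.imwrite("pics/wrist1.png",c["frame"][...,::-1])
plan((.5949,.0791),.060,3.8877)
for k,p in dict(lav=[0.5927,0.1115,0.032],pink=[0.6043,0.0709,0.032],yel=[0.5618,0.0808,0.032],cream=[0.5519,0.122,0.032],green=[0.5949,0.0791,0.056],blue=[0.563,0.1136,0.056]).items(): print(k,w2px(c,p).round(1))
```

```text
t 3.52 pos [0.5954 0.0792 0.2432] q6 -0.7 tilt [-0.001 -0.    -1.   ] twist 0.004 shift cm (after twist) [ 1.000e-02 -3.000e-02  1.832e+01] before [ 0.02 -0.03 18.32]
lav [334.8 153.4]
pink [316.  188.9]
yel [292.3 154.7]
cream [312.6 118. ]
green [314.7 182.9]
blue [314.9 134.3]
```

View pics/wrist1.png

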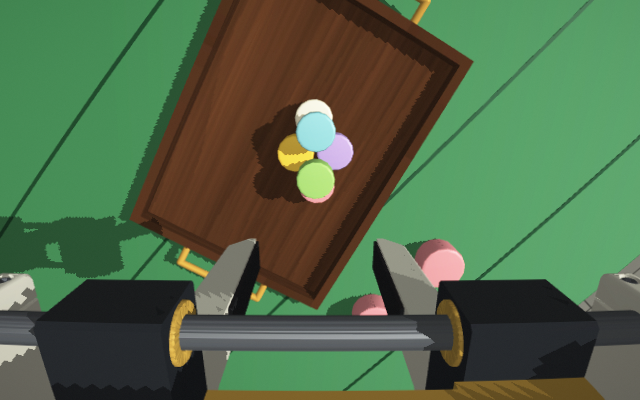

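The wrist view shows green at (315,180) and blue at (316,132), with yellow, lavender and cream below them. The predictions agree to about 2 px (2 mm). Descending on green.

>>> apply_moves:
  delta_pos:
    - [0, 0, 4.5]
    - [0, 0, 4.5]
    - [0, 0, 4]
    - [0, 0, 2.5]
    - [0, 0, 1.7]
    - [0, 0, 1]
    - [0, 0, 0]
    - [0, 0, 0]
  twist: [0, 0, 0, 0, 0, 0, 0, 0]

```text
t: 4.53
tool_pos: [0.5965, 0.0793, 0.0629]
orientation: [1.253, 2.879, 0.001]
force: [0.0, -0.5, 0.1]
opening: 0.0599
gripper_force: 0.0
```

>>> apply_moves:
  delta_pos:
    - [0, 0, 0]
    - [0, 0, 0]
    - [0, 0, 0]
    - [0, 0, 0]
    - [0, 0, 0]
  twist: [0, 0, 0, 0, 0]
  gripper: 3
  squeeze: 8

```text
t: 5.15
tool_pos: [0.5959, 0.0792, 0.062]
orientation: [1.253, 2.88, 0.0]
force: [0.4, -0.1, 4.3]
opening: 0.0384
gripper_force: 8.0
```

>>> apply_moves:
  delta_pos:
    - [0, 0, -1]
    - [0, 0, -2]
    - [0, 0, -3]
    - [0, 0, 0]
  twist: [0, 0, 0, 0]

```text
t: 5.65
tool_pos: [0.5983, 0.0794, 0.1263]
orientation: [1.251, 2.875, 0.005]
force: [0.4, 0.0, -0.4]
opening: 0.0374
gripper_force: 8.0
```

Run:
```python
from h import *
print(t2w(.05,-.095)); plan(t2w(.05,-.095),.037,TY+np.pi/2)
plan(t2w(.05,-.095),.037,TY)
```

```text
[0.62360852 0.00292407]
t 5.65 pos [0.5983 0.0794 0.1263] q6 -0.7 tilt [ 0.007  0.    -1.   ] twist -1.079 shift cm (after twist) [-0.43 -8.03  8.94] before [-7.28 -3.41  8.94]
t 5.65 pos [0.5983 0.0794 0.1263] q6 -0.7 tilt [ 0.007  0.    -1.   ] twist 0.492 shift cm (after twist) [-8.03  0.43  8.94] before [-7.28 -3.41  8.94]
```

>>> apply_moves:
  delta_pos:
    - [-3.64, -1.7, 0]
    - [-3.64, -1.7, 0]
    - [0, 0, 3]
    - [0, 0, 3]
    - [0, 0, 1.8]
    - [0, 0, 0.6]
    - [0, 0, 0.2]
    - [0, 0, 0]
  twist: [0, 0, 0, 0, 0, 0, 0, 0]

```text
t: 6.65
tool_pos: [0.6211, 0.0029, 0.0366]
orientation: [1.252, 2.88, 0.001]
force: [0.8, -1.0, -0.2]
opening: 0.0375
gripper_force: 8.0
```

Run:
```python
from h import *
plan(t2w(.05,-.095),.0385)
```

```text
t 6.65 pos [0.6211 0.0029 0.0366] q6 -0.83 tilt [ 0.001 -0.    -1.   ] twist 0 shift cm (after twist) [-0.17  0.19 -0.19] before [-0.17  0.19 -0.19]
```

>>> apply_moves:
  delta_pos:
    - [0, 0, 0.1]
    - [0, 0, 0]
  twist: [0, 0]

```text
t: 6.9
tool_pos: [0.6212, 0.0028, 0.0363]
orientation: [1.252, 2.879, 0.001]
force: [-2.1, 0.8, 7.4]
opening: 0.0379
gripper_force: 8.0
```

>>> apply_moves:
  delta_pos:
    - [0, 0, 0]
    - [0, 0, 0]
    - [0, 0, 0]
    - [0, 0, -2]
    - [0, 0, -4]
    - [0, 0, -3]
    - [0, 0, 0]
    - [0, 0, 0]
  twist: [0, 0, 0, 0, 0, 0, 0, 0]
  gripper: 5.6

```text
t: 7.9
tool_pos: [0.6202, 0.0028, 0.1246]
orientation: [-1.253, -2.881, 0.0]
force: [0.2, 0.6, -0.3]
opening: 0.0561
gripper_force: 0.0
```

Run:
```python
from h import *
plan((.562,.1136),.0615)
c=cam("top"); a=cv2.resize(c["frame"][145:265,215:365],None,fx=5,fy=5,interpolation=cv2.INTER_CUBIC); cv2.imwrite("pics/top2.png",a[...,::-1])
```

```text
t 7.9 pos [0.6202 0.0028 0.1246] q6 -0.83 tilt [-0. -0. -1.] twist 0 shift cm (after twist) [12.08  3.3   6.31] before [12.08  3.3   6.31]
```

>>> apply_moves:
  delta_pos:
    - [4.03, 1.1, 0]
    - [4.03, 1.1, 0]
    - [4.02, 1.1, 0]
    - [0, 0, 2]
    - [0, 0, 2.5]
    - [0, 0, 1.3]
    - [0, 0, 0.5]
    - [0, 0, 0]
  twist: [0, 0, 0, 0, 0, 0, 0, 0]

```text
t: 8.95
tool_pos: [0.5622, 0.1132, 0.0614]
orientation: [-1.254, -2.88, 0.0]
force: [-0.9, 0.3, 0.7]
opening: 0.0558
gripper_force: 0.0
```

>>> apply_moves:
  delta_pos:
    - [0, 0, 0]
    - [0, 0, 0]
    - [0, 0, 0]
    - [0, 0, 0]
    - [0, 0, -1]
    - [0, 0, -2]
    - [0, 0, -3]
    - [0, 0, 0]
  twist: [0, 0, 0, 0, 0, 0, 0, 0]
  gripper: 3

```text
t: 9.95
tool_pos: [0.5647, 0.114, 0.126]
orientation: [1.251, 2.875, 0.005]
force: [0.0, -0.1, 0.1]
opening: 0.0377
gripper_force: 8.0
```

Run:
```python
from h import *
plan(t2w(-.05,.095),.037)
```

```text
t 9.95 pos [0.5647 0.114  0.126 ] q6 -0.64 tilt [ 0.007  0.001 -1.   ] twist 0 shift cm (after twist) [ 9.36 -3.15  8.85] before [ 9.36 -3.15  8.85]
```

>>> apply_moves:
  delta_pos:
    - [3.1, -1.05, 0]
    - [3.1, -1.05, 0]
    - [3.1, -1.05, 0]
    - [0, 0, 3.5]
    - [0, 0, 3]
    - [0, 0, 1.5]
    - [0, 0, 0.4]
    - [0, 0, 0]
  twist: [0, 0, 0, 0, 0, 0, 0, 0]

```text
t: 10.95
tool_pos: [0.4761, 0.1602, 0.0381]
orientation: [1.254, 2.88, 0.0]
force: [0.1, 0.8, -0.5]
opening: 0.0377
gripper_force: 8.0
```

>>> apply_moves:
  delta_pos:
    - [0, 0, 0.1]
    - [0, 0, 0]
  twist: [0, 0]

```text
t: 11.2
tool_pos: [0.4765, 0.1603, 0.0373]
orientation: [1.253, 2.88, 0.001]
force: [0.8, 0.4, 1.2]
opening: 0.0376
gripper_force: 8.0
```

>>> apply_moves:
  delta_pos:
    - [0, 0, 0]
    - [0, 0, 0]
    - [0, 0, 0]
    - [0, 0, -2]
    - [0, 0, -4]
    - [0, 0, -4]
    - [0, 0, -4]
    - [0, 0, -4]
  twist: [0, 0, 0, 0, 0, 0, 0, 0]
  gripper: 5.6

```text
t: 12.2
tool_pos: [0.4755, 0.1602, 0.2179]
orientation: [-1.253, -2.881, -0.0]
force: [0.3, -0.5, 0.1]
opening: 0.056
gripper_force: 0.0
```

>>> apply_moves:
  delta_pos:
    - [-3, -3, 0]
    - [-3, -3, 0]
    - [-3, -3, 0]
    - [-3, -3, 0]
    - [0, 0, 0]
  twist: [0, 0, 0, 0, 0]

```text
t: 12.82
tool_pos: [0.4695, -0.0117, 0.2166]
orientation: [1.259, 2.878, -0.001]
force: [0.3, 1.0, -0.4]
opening: 0.0557
gripper_force: 0.0
```

Run:
```python
from h import *
import pickle
plan((.6,.08),.2)
out=[]
for n in("top","wrist"):
    c=cam(n); pickle.dump(c,open(n+"3.pkl","wb"))
c=pickle.load(open("top3.pkl","rb"))
a=cv2.resize(c["frame"][145:265,215:365],None,fx=5,fy=5,interpolation=cv2.INTER_CUBIC); cv2.imwrite("pics/top3.png",a[...,::-1])
```

```text
t 12.82 pos [ 0.4695 -0.0117  0.2166] q6 -0.88 tilt [-0.    -0.001 -1.   ] twist 0 shift cm (after twist) [-2.12 15.8   1.66] before [-2.12 15.8   1.66]
```

View pics/top3.png

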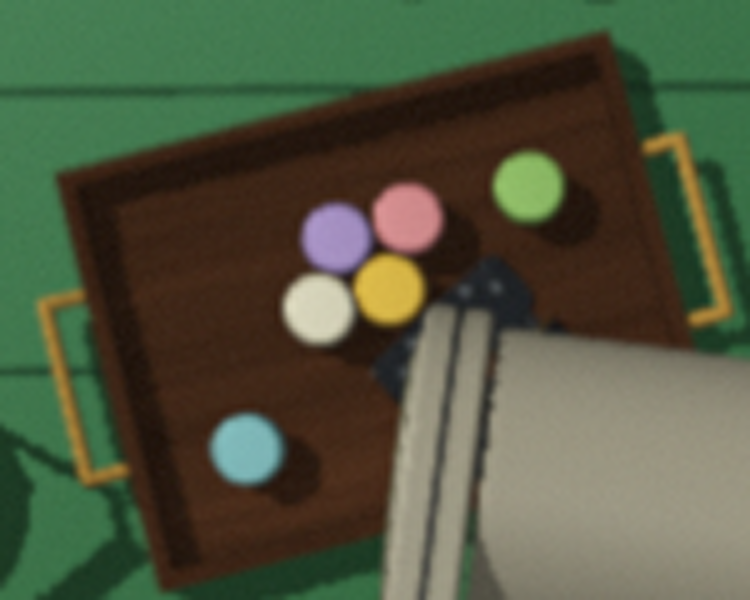

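All as planned: green and blue lie flat in opposite corners, and lavender (337,238), pink (407,218), yellow (389,289) and cream (319,309) are undisturbed. I'll leave pink where it is and move cream, lavender and yellow.

```bash
cat > pos.py <<'E'
from h import *
import pickle
c=pickle.load(open("top3.pkl","rb"))
W={k:px2w(c,(x+.5)/5-.5+215,(y+.5)/5-.5+145,.032)[:2] for k,(x,y) in dict(lav=(337,238),pink=(407,218),yel=(389,289),cream=(319,309),green=(528,186),blue=(247,449)).items()}
ang=lambda d:np.arctan2(d[1],d[0])
A=dict(cream=ang(W["lav"]-W["yel"]),lav=ang(W["pink"]-W["yel"]),yel=ang(W["pink"]-W["yel"])+np.pi/2)
E
python3 - <<'E'
from pos import *
for k in W: print(k,W[k].round(4),w2t(W[k]).round(4))
print(A)
u=W["cream"]-W["pink"];u/=np.linalg.norm(u)
plan(W["cream"]+.001*u,.037,A["cream"]); print(robot.read_state()["q"])
E
```

```text
lav [0.5922 0.1106] [0.0472 0.0171]
pink [0.6029 0.072 ] [ 0.0477 -0.023 ]
yel [0.5638 0.0821] [ 0.0124 -0.0031]
cream [0.5531 0.1207] [0.0119 0.0369]
green [0.6201 0.005 ] [ 0.0472 -0.0921]
blue [0.4767 0.1605] [-0.0518  0.0949]
{'cream': np.float64(0.7865334963688237), 'lav': np.float64(-0.2538480866963545), 'yel': np.float64(1.316948240098542)}
t 12.93 pos [ 0.4697 -0.0094  0.2166] q6 -0.88 tilt [-0.  0. -1.] twist -0.038 shift cm (after twist) [ 3.38 15.1  17.97] before [ 3.95 14.96 17.97]
[-1.29569604e-01 -2.15532917e-01  1.87359556e+00  4.13407190e-04
  1.48359142e+00 -8.78207626e-01]
```

>>> apply_moves:
  delta_pos:
    - [0, 0, 0]
    - [0.85, 3.78, 0]
    - [0.85, 3.78, 0]
    - [0.85, 3.78, 0]
    - [0.85, 3.78, 0]
    - [0, 0, 5]
    - [0, 0, 6]
    - [0, 0, 0]
  twist: [-0.04, 0, 0, 0, 0, 0, 0, 0]
  gripper: 5

```text
t: 13.92
tool_pos: [0.5471, 0.1229, 0.101]
orientation: [-1.189, -2.897, 0.008]
force: [-0.8, 0.0, 0.2]
opening: 0.05
gripper_force: 0.0
```

>>> apply_moves:
  delta_pos:
    - [0, 0, 0]
  twist: [0]

```text
t: 14.05
tool_pos: [0.5528, 0.1229, 0.1086]
orientation: [1.194, 2.905, 0.001]
force: [0.5, 0.1, 0.4]
opening: 0.0499
gripper_force: 0.0
```

Run:
```python
from pos import *
u=W["cream"]-W["pink"];u/=np.linalg.norm(u)
plan(W["cream"]+.001*u,.037,A["cream"])
```

```text
t 14.05 pos [0.5528 0.1229 0.1086] q6 -0.66 tilt [ 0.001  0.    -1.   ] twist 0.004 shift cm (after twist) [-0.07 -0.14  7.16] before [-0.07 -0.14  7.16]
```

>>> apply_moves:
  delta_pos:
    - [-0.05, -0.14, 2]
    - [0, 0, 2.5]
    - [0, 0, 1.5]
    - [0, 0, 0.7]
    - [0, 0, 0.25]
    - [0, 0, 0]
    - [0, 0, 0]
  twist: [0, 0, 0, 0, 0, 0, 0]

```text
t: 14.92
tool_pos: [0.552, 0.1207, 0.0379]
orientation: [1.195, 2.904, 0.001]
force: [0.1, 0.4, 0.4]
opening: 0.05
gripper_force: 0.0
```

>>> apply_moves:
  delta_pos:
    - [0, 0, 0]
    - [0, 0, 0]
    - [0, 0, 0]
    - [0, 0, 0]
    - [0, 0, -1]
    - [0, 0, -3]
    - [0, 0, -3]
    - [0, 0, 0]
  twist: [0, 0, 0, 0, 0, 0, 0, 0]
  gripper: 3

```text
t: 15.92
tool_pos: [0.5536, 0.1209, 0.1106]
orientation: [1.194, 2.901, 0.004]
force: [1.1, -0.5, 0.3]
opening: 0.0378
gripper_force: 8.0
```

Run:
```python
from pos import *
plan(t2w(.05,.095),.037)
```

```text
t 15.93 pos [0.5536 0.1209 0.1106] q6 -0.67 tilt [ 0.006  0.001 -1.   ] twist 0 shift cm (after twist) [3.13 6.15 7.38] before [3.13 6.15 7.38]
```

>>> apply_moves:
  delta_pos:
    - [1.57, 3.07, 0]
    - [1.57, 3.07, 0]
    - [0, 0, 2.5]
    - [0, 0, 2.5]
    - [0, 0, 1.2]
    - [0, 0, 0.6]
    - [0, 0, 0.2]
    - [0, 0, 0]
  twist: [0, 0, 0, 0, 0, 0, 0, 0]

```text
t: 16.92
tool_pos: [0.573, 0.1864, 0.038]
orientation: [1.195, 2.904, 0.001]
force: [0.8, 0.1, -0.7]
opening: 0.0378
gripper_force: 8.0
```

>>> apply_moves:
  delta_pos:
    - [0, 0, 0]
    - [0, 0, 0]
    - [0, 0, 0]
    - [0, 0, -2]
    - [0, 0, -3]
    - [0, 0, -2]
    - [0, 0, 0]
    - [0, 0, 0]
  twist: [0, 0, 0, 0, 0, 0, 0, 0]
  gripper: 5.2

```text
t: 17.92
tool_pos: [0.5719, 0.1862, 0.1065]
orientation: [-1.195, -2.905, 0.001]
force: [-0.3, -0.1, 0.2]
opening: 0.0521
gripper_force: 0.0
```

Run:
```python
from pos import *
plan(W["lav"],.1,A["lav"])
plan(W["lav"],.1,A["lav"]-.2)
```

```text
t 17.93 pos [0.5719 0.1862 0.1065] q6 -0.56 tilt [-0.001 -0.    -1.   ] twist 1.044 shift cm (after twist) [-6.81  3.87  0.65] before [-6.77 -3.94  0.65]
t 17.93 pos [0.5719 0.1862 0.1065] q6 -0.56 tilt [-0.001 -0.    -1.   ] twist 1.244 shift cm (after twist) [-5.9   5.15  0.65] before [-6.77 -3.94  0.65]
```

>>> apply_moves:
  delta_pos:
    - [-3.38, -1.97, 0]
    - [-3.39, -1.97, 0]
    - [0, 0, 0]
    - [0, 0, 0]
    - [0, 0, 0]
    - [0, 0, 0]
    - [0, 0, 0]
    - [0, 0, 0]
  twist: [0, 0, 0.174, 0.174, 0.174, 0.174, 0.174, 0.174]
  gripper: 5

```text
t: 18.92
tool_pos: [0.5915, 0.1106, 0.1052]
orientation: [-2.489, -1.914, 0.004]
force: [0.3, -0.3, -0.0]
opening: 0.05
gripper_force: 0.0
```

>>> apply_moves:
  delta_pos:
    - [0, 0, 2]
    - [0, 0, 0]
    - [0, 0, 0]
  twist: [0, 0, 0]

```text
t: 19.3
tool_pos: [0.5919, 0.1106, 0.086]
orientation: [-2.482, -1.924, 0.003]
force: [-0.3, -0.1, 0.1]
opening: 0.0501
gripper_force: 0.0
```

Run:
```python
from pos import *
plan(W["lav"],.0375,A["lav"])
```

```text
t 19.3 pos [0.5919 0.1106 0.086 ] q6 0.35 tilt [-0.002 -0.    -1.   ] twist 0.002 shift cm (after twist) [0.01 0.04 4.85] before [0.01 0.04 4.85]
```

>>> apply_moves:
  delta_pos:
    - [0, 0, 2]
    - [0, 0, 1.5]
    - [0, 0, 1]
    - [0, 0, 0.3]
    - [0, 0, 0]
    - [0, 0, 0]
  twist: [0, 0, 0, 0, 0, 0]

```text
t: 20.05
tool_pos: [0.5932, 0.1108, 0.0398]
orientation: [2.484, 1.922, 0.002]
force: [0.8, -0.3, -0.6]
opening: 0.0499
gripper_force: 0.0
```

>>> apply_moves:
  delta_pos:
    - [0, 0, 0]
    - [0, 0, 0]
    - [0, 0, 0]
    - [0, 0, 0]
    - [0, 0, -1]
    - [0, 0, -3]
    - [0, 0, -3]
    - [0, 0, 0]
  twist: [0, 0, 0, 0, 0, 0, 0, 0]
  gripper: 3

```text
t: 21.05
tool_pos: [0.5949, 0.1109, 0.1128]
orientation: [2.482, 1.92, 0.008]
force: [0.9, -0.5, -1.4]
opening: 0.0376
gripper_force: 8.0
```

Run:
```python
from pos import *
plan(t2w(-.05,-.095),.037)
```

```text
t 21.05 pos [0.5949 0.1109 0.1128] q6 0.35 tilt [ 0.006  0.001 -1.   ] twist 0 shift cm (after twist) [-14.65  -3.26   7.53] before [-14.65  -3.26   7.53]
```

>>> apply_moves:
  delta_pos:
    - [-3.66, -0.79, 0]
    - [-3.66, -0.79, 0]
    - [-3.66, -0.79, 0]
    - [-3.66, -0.79, 0]
    - [0, 0, 2.5]
    - [0, 0, 2.5]
    - [0, 0, 1.2]
    - [0, 0, 0.6]
  twist: [0, 0, 0, 0, 0, 0, 0, 0]

```text
t: 22.05
tool_pos: [0.5245, -0.0229, 0.04]
orientation: [-2.484, -1.922, 0.002]
force: [0.7, 0.3, -0.6]
opening: 0.0378
gripper_force: 8.0
```

>>> apply_moves:
  delta_pos:
    - [0, 0, 0.2]
    - [0, 0, 0]
    - [0, 0, 0]
  twist: [0, 0, 0]

```text
t: 22.42
tool_pos: [0.5259, -0.0231, 0.0398]
orientation: [2.484, 1.922, 0.002]
force: [-0.4, -0.3, -0.2]
opening: 0.0376
gripper_force: 8.0
```

>>> apply_moves:
  delta_pos:
    - [0, 0, 0]
    - [0, 0, 0]
    - [0, 0, 0]
    - [0, 0, -2]
    - [0, 0, -3]
    - [0, 0, -2]
    - [0, 0, 0]
    - [0, 0, 0]
  twist: [0, 0, 0, 0, 0, 0, 0, 0]
  gripper: 5.2

```text
t: 23.42
tool_pos: [0.5247, -0.023, 0.1082]
orientation: [-2.484, -1.922, 0.001]
force: [0.2, -0.6, -0.5]
opening: 0.0518
gripper_force: 0.0
```

Run:
```python
from pos import *
plan(W["yel"],.0865,A["yel"])
```

```text
t 23.43 pos [ 0.5247 -0.023   0.1082] q6 0.11 tilt [-0.001  0.    -1.   ] twist 1.571 shift cm (after twist) [  1.14 -11.16   2.16] before [11.16  1.14  2.16]
```

>>> apply_moves:
  delta_pos:
    - [3.72, 0.38, 0]
    - [3.72, 0.38, 0]
    - [3.72, 0.38, 0]
    - [0, 0, 0]
    - [0, 0, 0]
    - [0, 0, 0]
    - [0, 0, 0]
    - [0, 0, 0]
  twist: [0, 0, 0, 0.175, 0.175, 0.175, 0.175, 0.175]
  gripper: 5

```text
t: 24.42
tool_pos: [0.5633, 0.0821, 0.1072]
orientation: [-3.067, -0.679, 0.004]
force: [-1.0, -0.1, 0.2]
opening: 0.0502
gripper_force: 0.0
```

>>> apply_moves:
  delta_pos:
    - [0, 0, 0]
    - [0, 0, 0]
    - [0, 0, 2]
    - [0, 0, 0]
    - [0, 0, 0]
  twist: [0.175, 0.175, 0.175, 0, 0]

```text
t: 25.05
tool_pos: [0.5638, 0.0821, 0.0886]
orientation: [3.139, -0.124, -0.002]
force: [-0.3, -0.2, 0.6]
opening: 0.0498
gripper_force: 0.0
```

Run:
```python
from pos import *
plan(W["yel"],.0375,A["yel"])
```

```text
t 25.05 pos [0.5638 0.0821 0.0886] q6 1.7 tilt [-0.001 -0.    -1.   ] twist 0.175 shift cm (after twist) [-0.   -0.    5.11] before [ 0.   -0.    5.11]
```

>>> apply_moves:
  delta_pos:
    - [0, 0, 2]
    - [0, 0, 1.6]
    - [0, 0, 1.1]
    - [0, 0, 0.4]
    - [0, 0, 0]
    - [0, 0, 0]
  twist: [0, 0, 0, 0, 0, 0]

```text
t: 25.8
tool_pos: [0.5649, 0.0821, 0.0388]
orientation: [-3.139, 0.131, -0.002]
force: [-0.3, 1.1, 0.2]
opening: 0.0497
gripper_force: 0.0
```

>>> apply_moves:
  delta_pos:
    - [0, 0, 0]
    - [0, 0, 0]
    - [0, 0, 0]
    - [0, 0, 0]
    - [0, 0, -1]
    - [0, 0, -3]
    - [0, 0, -2]
    - [0, 0, 0]
  twist: [0, 0, 0, 0, 0, 0, 0, 0]
  gripper: 3

```text
t: 26.8
tool_pos: [0.566, 0.0822, 0.1006]
orientation: [-3.138, 0.131, -0.007]
force: [-0.3, -0.7, -0.3]
opening: 0.0381
gripper_force: 8.0
```

Run:
```python
from pos import *
plan(t2w(-.05,0),.037)
```

```text
t 26.8 pos [0.566  0.0822 0.1006] q6 1.71 tilt [ 0.004  0.    -1.   ] twist 0 shift cm (after twist) [-6.24  1.82  6.33] before [-6.24  1.82  6.33]
```

>>> apply_moves:
  delta_pos:
    - [-3.1, 0.9, 0]
    - [-3.1, 0.9, 0]
    - [0, 0, 2.5]
    - [0, 0, 2]
    - [0, 0, 1]
    - [0, 0, 0.5]
    - [0, 0, 0]
    - [0, 0, 0]
  twist: [0, 0, 0, 0, 0, 0, 0, 0]

```text
t: 27.8
tool_pos: [0.5015, 0.0693, 0.0385]
orientation: [-3.139, 0.131, -0.001]
force: [0.3, -0.0, -0.8]
opening: 0.038
gripper_force: 8.0
```

>>> apply_moves:
  delta_pos:
    - [0, 0, 0]
    - [0, 0, 0]
    - [0, 0, 0]
    - [0, 0, -2]
    - [0, 0, -4]
    - [0, 0, -4]
    - [0, 0, -4]
    - [0, 0, -2]
  twist: [0, 0, 0, 0, 0, 0, 0, 0]
  gripper: 5.2

```text
t: 28.8
tool_pos: [0.5022, 0.0694, 0.2011]
orientation: [-3.139, 0.131, -0.006]
force: [0.7, 0.2, 0.6]
opening: 0.0518
gripper_force: 0.0
```

>>> apply_moves:
  delta_pos:
    - [0, 5, 0]
    - [0, 5, 0]
    - [0, 5, 0]
    - [0, 5, 0]
    - [0, 5, 0]
    - [0, 0, 0]
  twist: [0, 0, 0, 0, 0, 0]

```text
t: 29.55
tool_pos: [0.4797, -0.1828, 0.1981]
orientation: [3.138, -0.137, -0.0]
force: [-0.6, 0.5, -0.3]
opening: 0.0523
gripper_force: 0.0
```

Run:
```python
from h import *
print(robot.read_state()["tool_pos"])
c=cam("top"); a=cv2.resize(c["frame"][145:265,215:365],None,fx=5,fy=5,interpolation=cv2.INTER_CUBIC); cv2.imwrite("pics/top4.png",a[...,::-1])
import pickle; pickle.dump(c,open("top4.pkl","wb"))
```

```text
[ 0.4796787  -0.1827766   0.19814781]
```

View pics/top4.png

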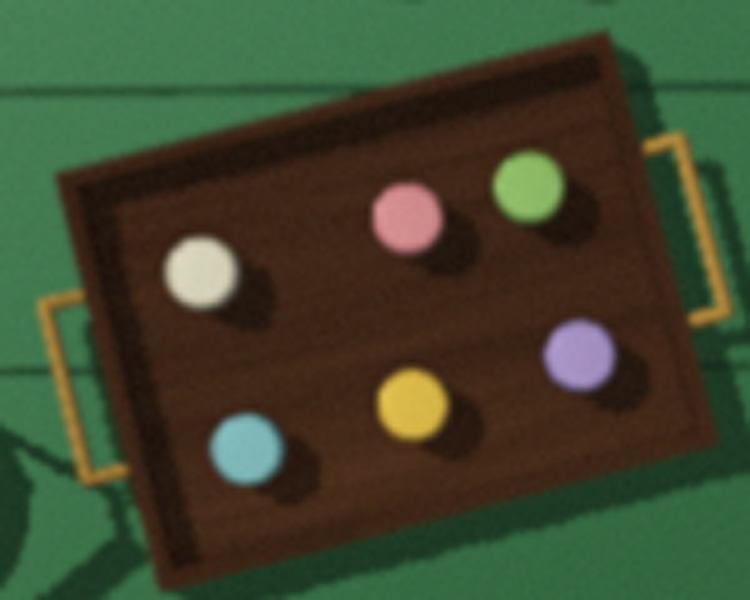

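The picture shows all six lying flat: cream (201,272) and blue (247,449) in one end third, pink (407,218) and yellow (413,404) in the middle, green (528,186) and lavender (579,355) at the other end. The closest pair, pink and green, is about 70 mm centre to centre. Handing in.

```bash
python3 -c "
from plant import robot
print(robot.close_job())"
```

```text
the job is handed in; nothing more can be done
None
```

The six soaps lie flat in one layer, two in each third of the tray, with the closest pair about 70 mm apart between centres; the job is handed in, but no verdict came back.

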